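# Hold the portafilter in the coffee grinder against its switch

## Task

Lift the coffee portafilter out of its wooden tamping stand by its handle, slide it level into the fork of the electric grinder so that its two side ears ride on the fork's bars and its basket is under the chute, and push it on so that its rim presses the grinder's spring switch well in: at least 8 of its 12 mm, without ramming it. Keep the switch pressed for a good three seconds, and finish while still gripping the handle and holding the switch pressed: do not let go. Leave the tamper, the cup and the mug where they are.

Things in the scene. Friction and masses are not known exactly. Their poses are not given: they have to be found in the camera images.
- portafilter: coffee portafilter, loose, about 0.35 kg: round steel basket holder, open on top, with a straight dark wooden handle along its -x. Origin: centre of the holder's underside, z up. Body 62 mm across, 33 mm high; its top 9 mm is a rim 72 mm across. Two ears at +y and -y, 20 mm long, 7 mm thick, underside 24 mm up, reach 43 mm from the axis. Centre of mass 17 mm from the axis, on the handle side
- basket (a point): point of the portafilter on the basket's axis, level with the ears' underside, 24 mm above the portafilter's origin; axes as the portafilter's
- grip (a point): point on the middle line of the portafilter's handle, 95 mm before the basket's axis (-x), 29 mm above its underside; axes as the portafilter's. The handle spans 55 to 167 mm from the basket's axis and is 24 mm wide (y) by 25 mm high (z), flat-sided: grip it from above, fingers closing along y
- stand: tamping stand, fixed: dark wooden block 110 x 110 x 30 mm with a round recess, 66 mm across and 12 mm deep, in which the portafilter stands at the start, handle towards the robot. Origin: centre of its underside, z up
- grinder: electric coffee grinder, fixed, 330 mm high with a clear bean hopper. Origin on the counter under its housing; fork and chute face its -x; z up. Housing 124 mm wide, its front 53 mm before the origin. Head 64 mm wide reaches 126 mm before the origin, underside 178 mm up; black chute below it ends 152 mm up. Foot plate 130 mm wide reaches 170 mm before the origin, top 21 mm up
- dock (a point): where point basket belongs in the grinder: 105 mm before its origin, 125 mm up, level with the top of the fork's bars; axes as the grinder's; the portafilter slides in along +x, its own x the same way. Steel bars 10 mm thick, 69 mm apart inside, run to 14 mm before this point, then splay 6 mm out and dip 6 mm to tips 37 mm before it; ears rest on the bars. Chute mouth 27 mm above this point
- switch (a joint): travel of the grinder's switch in m: 0 free, 0.012 at its stop. Black paddle 26 mm wide, 34 mm high between the bars; slides along the grinder's +x against a spring (1 N at 0, 5 N at 8 mm, 7 N at 12 mm), springs back. Free, its face is 28 mm behind dock (+x): the rim meets it with basket 8 mm before dock, presses it 8 mm with basket at dock, 12 mm with basket 4 mm past
- tamper: loose steel tamper with a dark turned wooden handle, 51 mm diameter, 83 mm high; origin centre of underside. Leave it alone
- cup: loose small china cup with a handle, 62 x 88 x 50 mm; origin under its middle. Leave it alone
- mug: loose dotted china mug with a handle, 78 x 114 x 93 mm; origin under its middle. Leave it alone

How it is judged:
By the outcome, as a careful person would: the job done as asked, in the order asked, and still so for the second after the job is handed in, while the arm keeps its last pose, push and grip.
It also fails if it takes over 64 s, if anything falls off the work surface, if the arm or the gripper's body presses on something with over 40 N, if the wrist force passes 120 N, or if a joint passes its speed limit or range.

## Robot

A 6-joint arm with a two-finger parallel gripper is mounted at the origin on a cart in front of the work surface, level with it; the furniture and walls round the work are solid. World frame = base frame: x ahead of the robot, y to its left, z up, the work surface at z = 0. Lengths are in m, angles in rad, forces in N, time in s.
With the tool pointing down it reaches from about 0.35 to 0.85 m from the base axis. Payload 8.1 kg.
Tool frame: the origin (TCP) lies at the very end of the fingers, on their centre line; the grasp point (between the pads) lies 19 mm behind it; z points along the fingers, y is the line along which they close (so a half turn about z gives the same grasp; the last joint's range is limited). The gripper opens to 93 mm and grips with 3 to 60 N. Pads are 15 mm wide; open, the fingers measure 128 mm over their backs; the gripper's body (75 mm by 188 mm) begins 65 mm behind the grasp point.
Start: joints at [1.088, 0.13, 1.488, -0, 1.523, -0.085], TCP at [0.232, 0.553, 0.219] pointing down, gripper open.
Joint ranges: [-2.96, 2.96], [-0.89, 2.26], [0.02, 2.5], [-1.34, 4.48], [0, 2.73], [-2.66, 2.66]. Speed limits (rad/s): [2.39, 2.39, 2.79, 3.14, 3.14, 3.14].

## Interface

Orientations are given as a rotation vector (axis times angle).
In Python, from plant import robot gives the robot as it stands.
- The arm moves only by the tool play_rows, never from a script. Its argument "deltas" is one flat list of numbers, 5 for each row, row after row: the shift along the tool's x, y, z in mm, then the turn about the tool's z in degrees, then the finger opening in mm, from 0 to 93. A call has 1 to 10 rows; each row shifts and turns the commanded pose from where the row before left it, along the tool's axes as they then stand; what a row does not reach is not made up. A row lasts 1/12 s, in which the tool goes at most 41.7 mm and 7.16 degrees, less where a joint would pass 70% of its speed; a pose out of reach is approached as far as the arm can. A call with a gripper value outside its range is refused whole. The fingers move at their own pace and stop on an object; "newtons" is the grip in N (left out, the last holds). Time passes only in rows, so rows that do not move let the fingers close. It gives the time, the measured TCP pose, the force, the opening and the grip force at its end, in the units of the state.
- robot.read_state(): the state, without advancing time (a new reading comes with each control period).
- robot.read_camera(name): name is "scene" or "top" or "wrist"; returns a dict with "pixels" (480x640x3 uint8, blue, green, red), "mtx" (3x3 intrinsics, pixels), "eye" and "rotation" of the camera in the world. Camera axes: x right, y up, looking along -z (the intrinsics and any distortion apply to the point x, -y, -z); pixel columns grow to the right and rows downward; lengths in m; the calibration is good to about 2 mm. The wrist camera is an equidistant fisheye: a pixel r from the principal point sees the ray r / f radians off the axis. A picture is of the moment at which its call begins. There is no depth.
- robot.close_job(): hands the job in; it is judged then, once.
The state is a dict: "t": time; "q": joint angles; "dq": joint speeds; "joint_torque": joint torques, N m; "tool_pos": TCP position; "orientation": TCP orientation; "force": force on the tool from outside, world axes, zero at the start; "wrist_torque": the same for the moment, N m; "opening": finger opening in m; "gripper_force": force on a finger pad.
Only numpy, scipy, OpenCV 4.12 (cv2) and the standard library are available. Lean on these libraries where they do the work, as an engineer would, in place of code of your own. Each camera call takes 0.05 s, during which the arm holds its last target. There are 200 camera calls.

## Working session

There is one attempt and no reset: what is moved stays moved. The work goes in short steps, Python scripts to look and compute and a tool call to move; the robot and the scene stay as the last step left them, time stands still between calls to the robot, and variables do not carry over. Pictures are saved under pics/ and viewed, at most 10 in all, crops included, and the job is handed in when it is done.

Besides the shell and the picture viewer there is one more tool, called after "Emit:" as name(argument=value, ...), one argument or row to a line, values as JSON. play_rows: Moves the arm, as the interface text tells. Its arguments: {"type":"object","properties":{"deltas":{"type":"array"},"newtons":{"type":"number"}},"required":["deltas"]}

```bash
mkdir -p pics; ls; python3 - <<'E'
from plant import robot
import cv2,numpy as np,pickle
s=robot.read_state();print({k:np.round(v,3) for k,v in s.items()})
d={}
for n in("scene","top","wrist"):
    c=robot.read_camera(n);d[n]=c;cv2.imwrite(f"pics/{n}0.png",c["pixels"])
    print(n,np.round(c["mtx"],1).tolist(),np.round(c["eye"],3),np.round(c["rotation"],3).tolist(),[k for k in c])
pickle.dump(d,open("cams0.pkl","wb"))
E
```

```text
pics
{'t': np.float64(0.0), 'q': array([ 1.088,  0.131,  1.489, -0.   ,  1.523, -0.085]), 'dq': array([-0.003, -0.   , -0.   , -0.   ,  0.   , -0.   ]), 'joint_torque': array([ 1.0000e-03, -5.5985e+01, -4.9175e+01,  7.7000e-02,  3.6000e-02,
       -0.0000e+00]), 'tool_pos': array([0.232, 0.553, 0.218]), 'orientation': array([-6.210e-01, -3.079e+00,  3.000e-03]), 'force': array([-0.623,  0.813, -0.687]), 'wrist_torque': array([ 0.03 ,  0.04 , -0.038]), 'gripper_force': np.float64(0.0), 'opening': np.float64(0.093)}
scene [[542.9, 0.0, 319.9], [0.0, 542.9, 248.2], [0.0, 0.0, 1.0]] [ 0.234 -0.583  1.363] [0.482, -0.133, -0.489] ['pixels', 'mtx', 'eye', 'rotation']
top [[503.4, 0.0, 319.2], [0.0, 503.4, 240.7], [0.0, 0.0, 1.0]] [0.272 0.006 1.379] [0.183, -0.172, -1.441] ['pixels', 'mtx', 'eye', 'rotation']
wrist [[371.6, 0.0, 323.9], [0.0, 371.6, 242.4], [0.0, 0.0, 1.0]] [0.157 0.585 0.384] [-0.262, -0.173, 1.164] ['pixels', 'mtx', 'eye', 'rotation']
```

View pics/scene0.png

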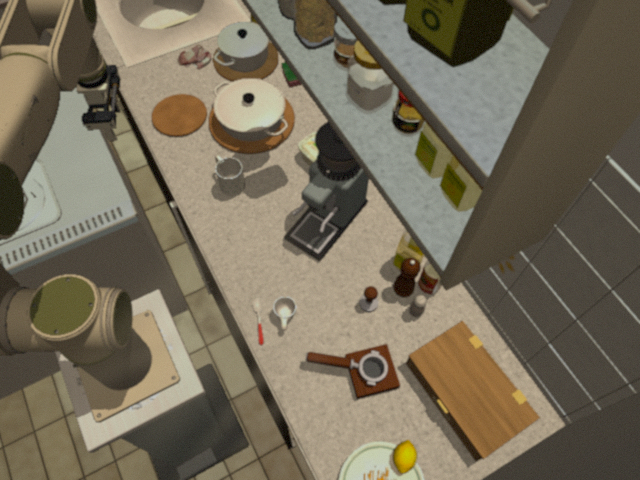

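View pics/top0.png

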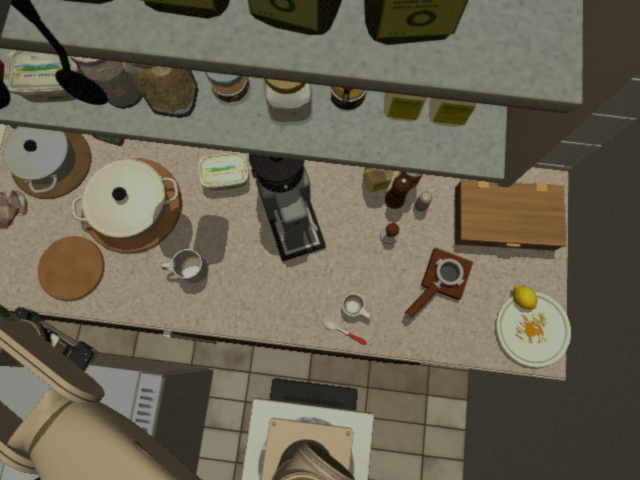

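The scene picture shows the portafilter in the stand at about (372,368) with its handle end at (310,358), and the grinder around (325,210). In the top picture the basket is at (449,271) with the handle end at (410,313), the grinder fork at about (297,235), the cup at (354,306) and the tamper at (390,232). I'll zoom in on these.

```bash
cat > h.py <<'E'
import numpy as np,cv2
from scipy.spatial.transform import Rotation as R
def ray(c,u,v,fish=False):
    K=c["mtx"];a=np.array([(u-K[0,2])/K[0,0],(v-K[1,2])/K[1,1]])
    if fish:
        r=np.hypot(*a);p=np.array([*(a/r*np.sin(r)),np.cos(r)])
    else: p=np.array([*a,1.])
    return R.from_rotvec(c["rotation"]).apply(p*[1,-1,-1]) if np.shape(c["rotation"])==(3,) else c["rotation"]@(p*[1,-1,-1])
def onz(c,u,v,z,fish=False):
    d=ray(c,u,v,fish);return c["eye"]+d*(z-c["eye"][2])/d[2]
def proj(c,P,fish=False):
    p=R.from_rotvec(c["rotation"]).inv().apply(np.atleast_2d(P)-c["eye"])*[1,-1,-1];K=c["mtx"]
    if fish:
        r=np.hypot(p[:,0],p[:,1]);th=np.arctan2(r,p[:,2]);q=p[:,:2]/r[:,None]*th[:,None]
    else:q=p[:,:2]/p[:,2:]
    return q*K[0,0]+K[:2,2]
E
python3 - <<'E'
import pickle,cv2,numpy as np
d=pickle.load(open("cams0.pkl","rb"))
def crop(n,x,y,w,h,k):
    return cv2.resize(d[n]["pixels"][y:y+h,x:x+w],None,fx=k,fy=k,interpolation=cv2.INTER_CUBIC)
a=np.hstack([crop("top",400,240,80,60,5),crop("top",245,190,80,60,5)])
b=np.hstack([crop("scene",300,335,100,75,4),crop("scene",280,180,100,75,4)])
cv2.imwrite("pics/crop0.png",np.vstack([a,b]))
E
```

```text
(no output)
```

View pics/crop0.png

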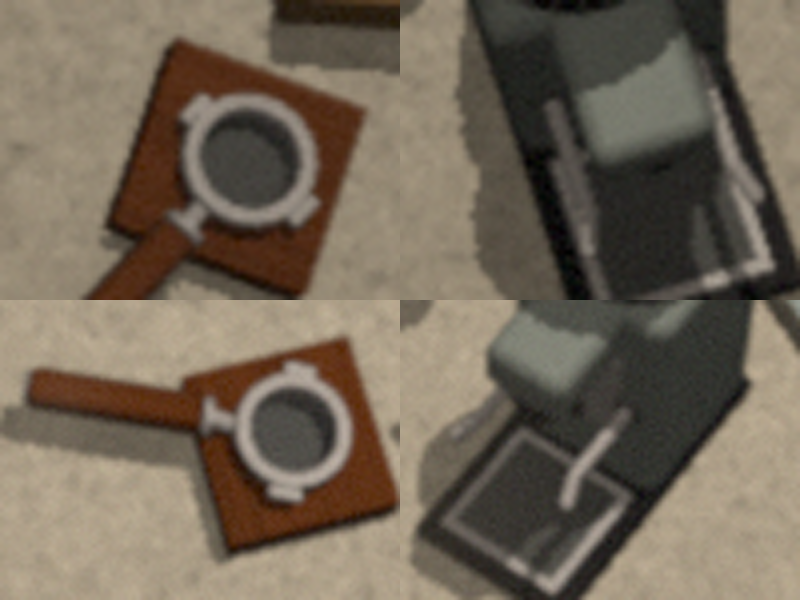

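Top-left/bottom-left crops: rim centre at top (449.6,272) and scene (373.3,367), with ears visible either side. Right crops: fork bar tips at top (283,240.4) and (317.4,230); scene shows the right tip at (321.8,231).

```bash
python3 - <<'E'
import pickle
from h import *
d=pickle.load(open("cams0.pkl","rb"));t,s=d["top"],d["scene"]
r3=lambda a:np.round(a,4)
print("rim",r3(onz(t,449.6,272,.051)),r3(onz(s,373.3,367,.051)))
E=[onz(t,440,261.6,.049),onz(t,460.6,281.6,.049)];F=[onz(s,375.75,353,.049),onz(s,372,383,.049)]
for a,b in(E,F):print("ears",r3(a),r3(b),np.linalg.norm(a-b),"yaw",np.degrees(np.arctan2(*(a-b)[1::-1]))-90)
for c,u,v in((t,410,314),(s,308,357)):print("end",r3(onz(c,u,v,.05)))
A=onz(t,283,240.4,.119);B=onz(t,317.4,230,.119);print("tips",r3(A),r3(B),r3((A+B)/2),np.linalg.norm(A-B),"yaw",np.degrees(np.arctan2(*(A-B)[1::-1]))-90)
print("scene tip",r3(onz(s,321.75,231.25,.119)))
print("cup",r3(onz(t,352,305,.03)),"tamper",r3(onz(t,391,231,.07)),"mug",onz(t,187,264,.09))
# foot corners full
E
```

```text
rim [ 0.5395 -0.3221  0.051 ] [ 0.5409 -0.3221  0.051 ]
ears [ 0.5651 -0.2951  0.049 ] [ 0.5176 -0.3534  0.049 ] 0.07518577892315842 yaw -39.13047199635261
ears [ 0.5653 -0.2943  0.049 ] [ 0.518  -0.3539  0.049 ] 0.07607419642532094 yaw -38.42781404695202
end [ 0.4153 -0.226   0.05  ]
end [ 0.412  -0.2227  0.05  ]
tips [0.5552 0.1256 0.119 ] [0.5935 0.0413 0.119 ] [0.5743 0.0835 0.119 ] 0.09262962478941171 yaw 24.4394141810628
scene tip [0.5959 0.042  0.119 ]
cup [ 0.4223 -0.0734  0.03  ] tamper [ 0.6277 -0.1538  0.07  ] mug [0.46853151 0.36691934 0.09      ]
```

Emit:
play_rows(
  deltas=[-25,-31,0,0,93,-25,-31,0,0,93,-25,-31,0,0,93,-25,-31,0,0,93,-25,-31,0,0,93,-25,-31,0,0,93,-25,-31,0,0,93,-25,-31,0,0,93,-25,-31,0,0,93,-25,-31,0,0,93],
)

```text
t: 0.98
tool_pos: [0.3427, 0.1688, 0.2185]
orientation: [0.62, 3.079, 0.0]
force: [1.1, -0.7, 0.9]
opening: 0.0931
gripper_force: 0.0
```

Emit:
play_rows(
  deltas=[-25,-31,0,1.5,93,-25,-31,0,1.5,93,-25,-31,0,1.5,93,-25,-31,0,1.5,93,-25,-31,0,1.5,93,-25,-31,0,1.5,93,-25,-31,0,1.5,93,-25,-31,0,1.5,93,-25,-31,0,1.5,93,0,0,0,1.5,93],
)

```text
t: 1.82
tool_pos: [0.4047, -0.1875, 0.2182]
orientation: [-1.027, -2.969, 0.004]
force: [1.8, 0.3, 0.0]
opening: 0.0925
gripper_force: 0.0
```

```bash
cat >> h.py <<'E'
def go(s,P,yaw):
    """shift in tool axes (mm) and tool-z turn (deg) to TCP P with tool x at world angle yaw (deg); turn applied AFTER the shift"""
    T=R.from_rotvec(s["orientation"]);M=T.as_matrix();a=np.degrees(np.arctan2(M[1,0],M[0,0]))
    print("tcp",np.round(s["tool_pos"],4),"xang",round(a,2),"z",np.round(M[:,2],3),"open",round(float(s["opening"]),4),"F",np.round(s["force"],1),"grip",s["gripper_force"],"t",round(float(s["t"]),2))
    print("shift",np.round(T.inv().apply(np.array(P)-s["tool_pos"])*1000,1),"turn",round(-((yaw-a+180)%360-180),2))
E
python3 - <<'E'
from plant import robot
from h import *
import pickle
go(robot.read_state(),[.465,-.2635,.2],142)
c=robot.read_camera("wrist");pickle.dump(c,open("w1.pkl","wb"));cv2.imwrite("pics/w1.png",c["pixels"])
E
```

```text
tcp [ 0.4047 -0.1875  0.2182] xang 141.84 z [-0.001 -0.002 -1.   ] open 0.0925 F [1.8 0.3 0. ] grip 0.0 t 1.82
shift [-94.3 -22.5  18.3] turn -0.16
```

View pics/w1.png

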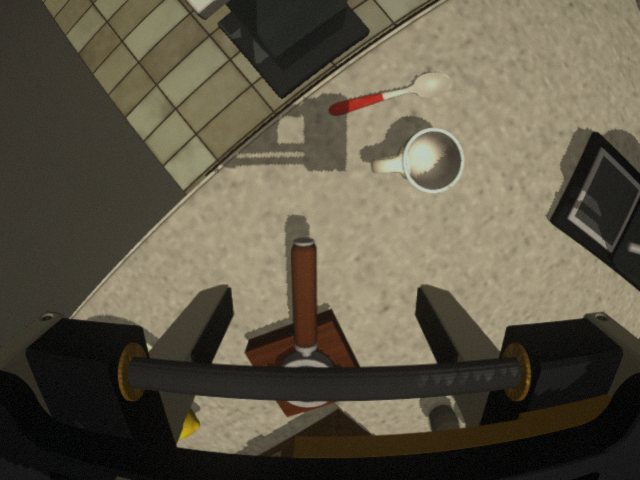

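The wrist picture shows the handle running from its end at (304,243) to the holder neck at (306,345), nearly in line with the tool, and slightly left of the centre between the fingers.

```bash
python3 - <<'E'
from plant import robot
from h import *
import pickle
c=pickle.load(open("w1.pkl","rb"))
a=onz(c,304,243,.0595,1);b=onz(c,306,342,.0595,1);print(a,b,"yaw",np.degrees(np.arctan2(*(b-a)[1::-1])),np.linalg.norm(a-b))
print(c["eye"])
# edge-based: dark-brown handle mask centre line
h=cv2.cvtColor(c["pixels"],cv2.COLOR_BGR2HSV)
P=[]
for v in range(255,310,3):
    m=[u for u in range(270,340) if h[v,u,1]>110 and (h[v,u,0]<15 or h[v,u,0]>170)]
    P.append(onz(c,np.mean(m),v,.0595,1)[:2])
P=np.array(P);vx,vy,x,y=cv2.fitLine(P.astype(np.float32),cv2.DIST_L2,0,.01,.01).ravel();print("line",x,y,np.degrees(np.arctan2(vy,vx)))
n=np.array([-vy,vx]);print("offset of rim centre from line mm",1000*(np.array([.540,-.322])-[x,y])@n, "grip off",1000*(np.array([.465,-.2635])-[x,y])@n)
E
```

```text
[ 0.40716852 -0.21292836  0.0595    ] [ 0.49044478 -0.27850128  0.0595    ] yaw -38.21739571011756 0.1059940717624403
[ 0.3402247  -0.13648282  0.38431642]
line 0.4373762 -0.23770805 -38.39376
offset of rim centre from line mm -2.328963720781719 grip off -3.058624619228753
```

Emit:
play_rows(
  deltas=[-30,-8,0,0,93,-30,-8,0,0,93,-30,-6,0,0,93,0,0,30,0,93,0,0,30,0,93,0,0,0,0,93,0,0,0,0,93],
)

```text
t: 2.45
tool_pos: [0.4617, -0.2523, 0.1569]
orientation: [-1.014, -2.968, -0.002]
force: [0.4, -0.3, 0.3]
opening: 0.0931
gripper_force: 0.0
```

```bash
python3 - <<'E'
from plant import robot
from h import *
import pickle
go(robot.read_state(),[.465,-.2635,.028],142)
c=robot.read_camera("wrist");pickle.dump(c,open("w2.pkl","wb"));cv2.imwrite("pics/w2.png",c["pixels"])
h=cv2.cvtColor(c["pixels"],cv2.COLOR_BGR2HSV)
P=[]
for v in range(255,400,3):
    m=[u for u in range(270,370) if h[v,u,1]>110 and (h[v,u,0]<15 or h[v,u,0]>170)]
    if len(m)>8: P.append(onz(c,np.mean(m),v,.0595,1)[:2]);print(v,min(m),max(m),len(m),end="; ")
P=np.array(P);vx,vy,x,y=cv2.fitLine(P.astype(np.float32),cv2.DIST_HUBER,0,.01,.01).ravel();print("line",x,y,np.degrees(np.arctan2(vy,vx)))
n=np.array([-vy,vx]);print("rim off",1000*(np.array([.540,-.322])-[x,y])@n, "grip off",1000*(np.array([.465,-.2635])-[x,y])@n)
E
```

```text
tcp [ 0.4617 -0.2523  0.1569] xang 142.28 z [-0.004  0.003 -1.   ] open 0.0931 F [ 0.4 -0.3  0.3] grip 0.0 t 2.45
shift [-10.1  -6.8 128.8] turn 0.28
255 304 333 30; 258 304 333 30; 261 304 348 32; 264 304 350 34; 267 304 350 41; 270 304 353 43; 273 304 354 47; 276 304 355 52; 279 301 356 56; 282 294 358 62; 285 286 359 64; 288 280 360 69; 291 274 362 82; 294 270 363 84; 297 271 364 84; 300 270 366 80; 303 270 367 69; 306 270 368 73; 309 270 369 83; 312 270 369 76; 315 270 369 61; 318 270 369 50; 321 270 369 44; 324 270 369 42; 327 270 369 39; 330 270 369 33; 333 270 369 28; 336 270 369 25; 339 270 369 23; 363 270 369 22; 366 270 369 25; line 0.506173 -0.28856242 -36.539692
rim off -6.725347574210941 grip off -4.377309884286712
```

View pics/w2.png

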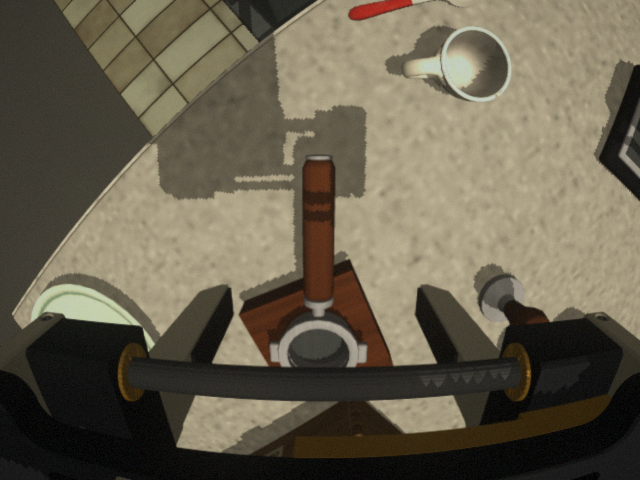

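The second wrist picture shows the handle vertical, from (318,160) to (318,298), with the basket centre at (318,342), between the open fingers.

```bash
python3 - <<'E'
from plant import robot
from h import *
import pickle
c=pickle.load(open("w2.pkl","rb"));s=robot.read_state();T=R.from_rotvec(s["orientation"])
for n,u,v,z in(("end",318,162,.0595),("mid",318.5,255,.0595),("base",318.5,295,.0575),("rimL",277.5,341,.051),("rimR",359.5,341,.051)):
    p=onz(c,u,v,z,1);print(n,np.round(p,4),"tool",np.round(T.inv().apply(p-s["tool_pos"])*1000,1))
p=proj(c,s["tool_pos"],1);print("tcp px",p)
E
```

```text
end [ 0.4105 -0.2179  0.0595] tool [62.9 -4.2 99.6]
mid [ 0.4653 -0.2601  0.0595] tool [-6.2 -4.1 99.5]
base [ 0.4919 -0.281   0.0575] tool [-40.1  -4.3 101.5]
rimL [ 0.5074 -0.3379  0.051 ] tool [-87.2 -39.9 107.9]
rimR [ 0.5503 -0.2822  0.051 ] tool [-87.   30.4 107.9]
tcp px [[324.10159671 307.61110347]]
```

Emit:
play_rows(
  deltas=[-8,-4,20,0,93,0,0,30,0,93,0,0,30,0,93,0,0,25,0,93,0,0,15,0,93,0,0,7.5,0,93,0,0,0,0,93,0,0,0,0,93],
)

```text
t: 3.17
tool_pos: [0.4682, -0.2627, 0.0332]
orientation: [1.016, 2.97, -0.001]
force: [0.9, 0.3, -0.6]
opening: 0.093
gripper_force: 0.0
```

Emit:
play_rows(
  deltas=[0,0,0,0,40,0,0,0,0,34,0,0,0,0,28,0,0,0,0,20,0,0,0,0,15,0,0,0,0,10,0,0,0,0,10,0,0,0,0,10,0,0,0,0,10,0,0,0,0,10],
  newtons=15,
)

```text
t: 4.0
tool_pos: [0.4669, -0.2621, 0.0311]
orientation: [-1.017, -2.972, -0.0]
force: [-0.4, 0.8, 0.2]
opening: 0.0308
gripper_force: 0.0
```

Emit:
play_rows(
  deltas=[0,0,0,0,0,0,0,0,0,0,0,0,0,0,0,0,0,0,0,0,0,0,0,0,0],
)

```text
t: 4.42
tool_pos: [0.4669, -0.2622, 0.0311]
orientation: [-1.017, -2.972, 0.0]
force: [0.3, -0.1, 0.2]
opening: 0.024
gripper_force: 15.0
```

Emit:
play_rows(
  deltas=[0,0,0,0,0,0,0,0,0,0,0,0,0,0,0,0,0,0,0,0,0,0,0,0,0,0,0,0,0,0],
  newtons=60,
)

```text
t: 4.92
tool_pos: [0.4669, -0.2622, 0.0311]
orientation: [-1.017, -2.972, 0.0]
force: [-0.2, -1.1, -0.9]
opening: 0.0235
gripper_force: 60.0
```

Emit:
play_rows(
  deltas=[0,0,-4,0,0,0,0,-8,0,0,0,0,-15,0,0,0,0,-20,0,0,0,0,-20,0,0,0,0,-20,0,0,0,0,-20,0,0,0,0,-8,0,0,0,0,0,0,0,0,0,0,0,0],
)

```text
t: 5.75
tool_pos: [0.467, -0.2621, 0.146]
orientation: [1.017, 2.972, -0.0]
force: [-1.0, 1.0, -4.8]
opening: 0.0237
gripper_force: 60.0
```

```bash
python3 - <<'E'
from plant import robot
from h import *
import pickle
go(robot.read_state(),[.5,.06,.145],204.4)
d={n:robot.read_camera(n) for n in("top","scene","wrist")};pickle.dump(d,open("c3.pkl","wb"))
f=lambda n,x,y,w,h,k:cv2.resize(d[n]["pixels"][y:y+h,x:x+w],None,fx=k,fy=k,interpolation=cv2.INTER_CUBIC)
cv2.imwrite("pics/c3.png",np.hstack([np.vstack([f("top",240,185,100,75,4),f("scene",290,300,100,75,4)]),np.vstack([f("wrist",220,140,200,150,2),f("scene",280,170,100,75,4)])]))
E
```

```text
tcp [ 0.467  -0.2621  0.146 ] xang 142.21 z [ 0. -0. -1.] open 0.0237 F [-1.   1.  -4.8] grip 59.98133897781372 t 5.75
shift [171.2 274.8   1. ] turn -62.19
```

View pics/c3.png

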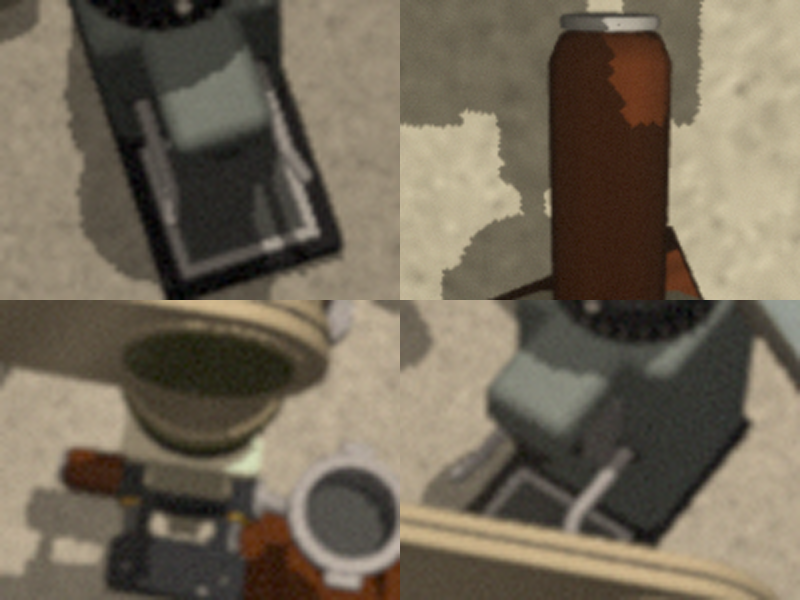

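The picture shows the portafilter lifted in the grip, with its rim at about scene (377,352). In the top view the bar tips are at (283,240.5) and (317,230) and the foot corners at about (282.5,259) and (325.8,246.5).

```bash
python3 - <<'E'
import pickle
from h import *
from scipy.optimize import least_squares
d=pickle.load(open("c3.pkl","rb"));d0=pickle.load(open("cams0.pkl","rb"));t,s,w=d["top"],d["scene"],d["wrist"]
TCP=np.array([.467,-.2621,.146]);a=np.radians(142.21);ux=np.array([np.cos(a),np.sin(a),0])
for z in(.15,.158,.166,.174):
    p=onz(s,377.5,351.75,z)-TCP;print(z,"rim along/lat",np.round([p@ux*1000,(p[0]*-ux[1]+p[1]*ux[0])*1000],1))
for z in(.166,.1744,.182):
    p=onz(w,220+205/2,140+28/2,z,1)-TCP;print(z,"handle end along/lat",np.round([p@ux*1000,(p[0]*-ux[1]+p[1]*ux[0])*1000],1))
A=onz(t,282.5,259.2,.021);B=onz(t,325.75,246.5,.021);print("foot",A,B,np.linalg.norm(A-B),np.degrees(np.arctan2(*(A-B)[1::-1]))-90)
# fit grinder (x,y,yaw) on several features
M=np.array([[-.17,.065,.021],[-.17,-.065,.021],[-.142,.0455,.117],[-.142,-.0455,.117],[-.142,-.0455,.117]])
obs=[("top",282.5,259.2),("top",325.75,246.5),("top",283,240.5),("top",317.2,230),("scene",321.75,231.25)]
def P(q):
    c,n=np.cos(q[2]),np.sin(q[2]);return np.array([[q[0]+c*m[0]-n*m[1],q[1]+n*m[0]+c*m[1],m[2]] for m in M])
f=lambda q:np.concatenate([proj(d0[o[0]],p)[0]-o[1:] for o,p in zip(obs,P(q))])
r=least_squares(f,[.7,.14,.42]);q=r.x;print(q,np.degrees(q[2]),np.round(r.fun,1))
print("dock",q[0]-.105*np.cos(q[2]),q[1]-.105*np.sin(q[2]))
E
```

```text
0.15 rim along/lat [-94.6  -5.2]
0.158 rim along/lat [-94.1  -2.6]
0.166 rim along/lat [-93.5   0.1]
0.174 rim along/lat [-93.    2.7]
0.166 handle end along/lat [74.8  0.7]
0.1744 handle end along/lat [75.3  0.6]
0.182 handle end along/lat [75.7  0.6]
foot [0.52450921 0.12894169 0.021     ] [0.57464936 0.01534358 0.021     ] 0.12417151367341767 23.815797492897715
[0.70452197 0.14290937 0.42888847] 24.573499270457432 [-0.9  0.5  0.9 -0.7  0.3 -0.4 -0.2 -0.2 -0.6  0.5]
dock 0.6090319711509439 0.0992440487241919
```

Emit:
play_rows(
  deltas=[0,0,0,-3,0,0,0,0,-5,0,0,0,0,-6,0,0,0,0,-7,0,0,0,0,-7,0,0,0,0,-7,0,0,0,0,-7,0,0,0,0,-7,0,0,0,0,-6,0,0,0,0,-4,0],
)

```text
t: 6.73
tool_pos: [0.4662, -0.2617, 0.1445]
orientation: [0.587, -3.084, -0.003]
force: [0.2, -0.0, -3.4]
opening: 0.0235
gripper_force: 60.0
```

Emit:
play_rows(
  deltas=[0,0,0,-2,0,0,0,0,-1,0,0,0,0,0,0,0,0,0,0,0],
)

```text
t: 7.07
tool_pos: [0.4666, -0.262, 0.1454]
orientation: [0.657, -3.071, -0.001]
force: [-0.3, 0.5, -4.8]
opening: 0.0235
gripper_force: 60.0
```

```bash
python3 - <<'E'
from plant import robot
from h import *
go(robot.read_state(),[.415,.011,.146],204.4)
E
```

```text
tcp [ 0.4666 -0.262   0.1454] xang -155.86 z [-0.001  0.001 -1.   ] open 0.0235 F [-0.3  0.5 -4.8] grip 59.981226325035095 t 7.07
shift [-64.5 270.2  -0.4] turn -0.26
```

Emit:
play_rows(
  deltas=[-3,12,0,0,0,-6,25,0,0,0,-8,34,0,0,0,-9,37,0,0,0,-9,37,0,0,0,-9,37,0,0,0,-8,34,0,0,0,-6,28,0,0,0,-4,18,0,0,0,-2,8,0,0,0],
)

```text
t: 7.9
tool_pos: [0.4136, 0.0131, 0.146]
orientation: [-0.661, 3.071, 0.002]
force: [0.3, 0.3, -4.4]
opening: 0.0238
gripper_force: 60.0
```

Emit:
play_rows(
  deltas=[0,0,8,-0.3,0,0,0,8,0,0,0,0,6,0,0,0,0,4,0,0,0,0,0,0,0,0,0,0,0,0],
)

```text
t: 8.4
tool_pos: [0.4143, 0.0096, 0.1195]
orientation: [0.664, -3.069, -0.001]
force: [-0.2, 0.2, -4.4]
opening: 0.0234
gripper_force: 60.0
```

```bash
python3 - <<'E'
from plant import robot
from h import *
import pickle
go(robot.read_state(),[.5243,.0607,.1171],204.4)
d={n:robot.read_camera(n) for n in("top","scene")};pickle.dump(d,open("c4.pkl","wb"))
f=lambda n,x,y,w,h,k:cv2.resize(d[n]["pixels"][y:y+h,x:x+w],None,fx=k,fy=k,interpolation=cv2.INTER_CUBIC)
cv2.imwrite("pics/c4.png",np.hstack([f("top",240,190,80,120,5),f("scene",260,170,80,120,5)]))
E
```

```text
tcp [0.4143 0.0096 0.1195] xang -155.58 z [-0.001  0.    -1.   ] open 0.0234 F [-0.2  0.2 -4.4] grip 59.98137295246124 t 8.4
shift [-121.3    1.     2.3] turn 0.02
```

View pics/c4.png

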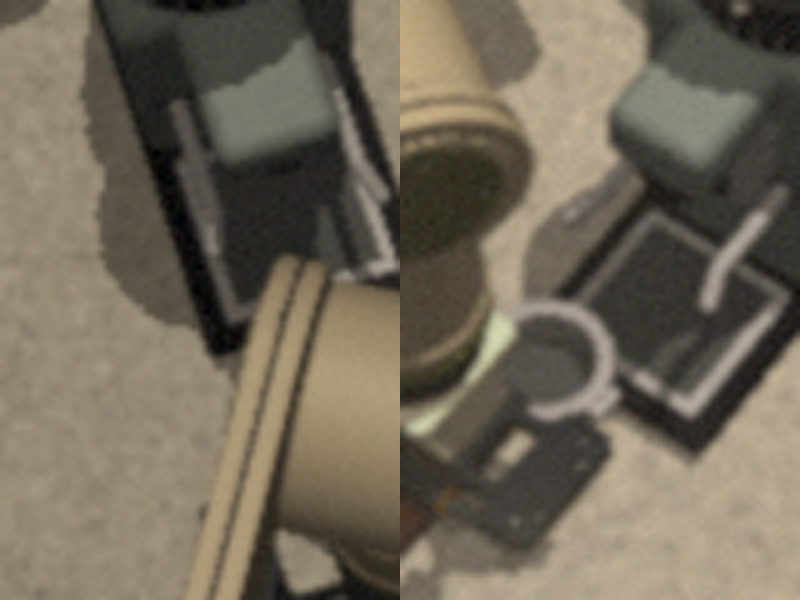

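The scene crop shows the rim in front of the fork. Its right ear is at about (301,250), the right bar tip at (321.6,231) and the left bar tip at (295,213). I'll check the alignment by overlaying the model within this one camera.

```bash
cat > ov.py <<'E'
import pickle,sys
from h import *
def overlay(c,tcp,ang,out,win,k,dock=(.609,.0992),gy=24.4,gx=93):
    x,y,w,h=win;I=cv2.resize(c["pixels"][y:y+h,x:x+w],None,fx=k,fy=k,interpolation=cv2.INTER_CUBIC)
    def fr(o,a,m):
        m=np.array(m)/1000.;a=np.radians(a);C,S=np.cos(a),np.sin(a)
        return np.c_[o[0]+C*m[:,0]-S*m[:,1],o[1]+S*m[:,0]+C*m[:,1],o[2]+m[:,2]]
    def ln(P,col,cl=False):
        q=(proj(c,P)-[x,y]+.5)*k;cv2.polylines(I,[np.round(q).astype(int)],cl,col,1,cv2.LINE_AA)
    a=ang+180;o=np.array(tcp)+[gx/1000*np.cos(np.radians(a)),gx/1000*np.sin(np.radians(a)),-.0131]
    th=np.linspace(0,2*np.pi,40);ln(fr(o,a,np.c_[36*np.cos(th),36*np.sin(th),33+0*th]),(0,255,0),True)
    for s in(1,-1):
        ln(fr(o,a,[[-10,s*36,31],[-10,s*43,31],[10,s*43,31],[10,s*36,31]]),(0,255,0))
        for i in(34.5,44.5): ln(fr([*dock,.125],gy,[[30,s*i,0],[-14,s*i,0],[-37,s*(i+6),-6]]),(0,0,255))
    ln(fr([*dock,.021],gy,[[0,65,0],[-65,65,0],[-65,-65,0],[0,-65,0]]),(255,255,0))
    cv2.imwrite(out,I)
E
python3 - <<'E'
from ov import *
d=pickle.load(open("c4.pkl","rb"))
overlay(d["scene"],[.4143,.0096,.1195],-155.58,"pics/o1.png",(260,180,100,75),8)
E
```

```text
(no output)
```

View pics/o1.png

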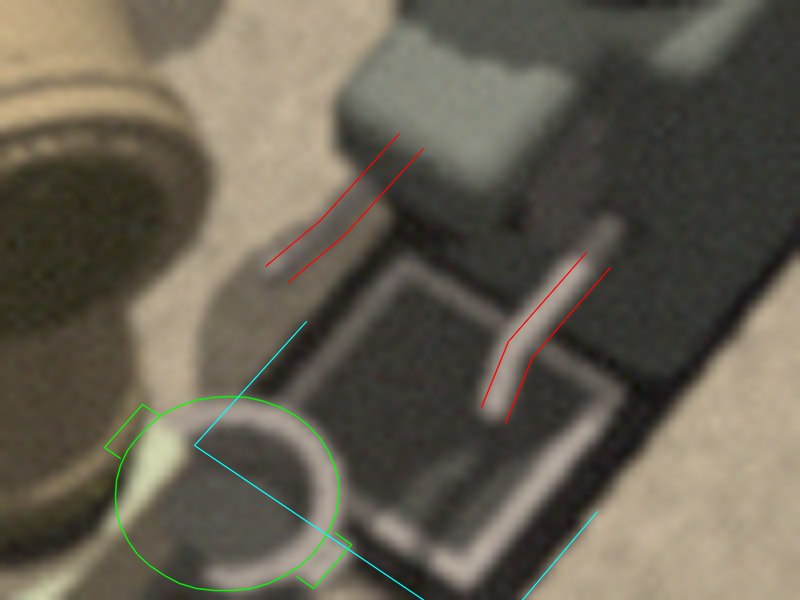

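The model overlay matches the rim, ear and bar tips to about 1–2 mm. Next I go in slightly high.

Emit:
play_rows(
  deltas=[-6,0.5,1,0,0,-12,0.5,1,0,0,-14,0,0.5,0,0,-14,0,0,0,0,-12,0,0,0,0,-10,0,0,0,0,-8,0,0,0,0,-6,0,0,0,0,-4,0,0,0,0,0,0,0,0,0],
)

```text
t: 9.33
tool_pos: [0.493, 0.0472, 0.1177]
orientation: [-0.667, 3.07, 0.0]
force: [-0.5, 1.1, -4.1]
opening: 0.0239
gripper_force: 60.0
```

Emit:
play_rows(
  deltas=[-4,0,0,0,0,-4,0,0,0,0,-4,0,0,0,0,-4,0,0,0,0,-3,0,0,0,0,0,0,0,0,0,0,0,0,0,0],
)

```text
t: 9.92
tool_pos: [0.5091, 0.0556, 0.117]
orientation: [0.668, -3.068, -0.002]
force: [-2.4, 3.8, -6.4]
opening: 0.0238
gripper_force: 60.0
```

```bash
python3 - <<'E'
from plant import robot
from ov import *
s=robot.read_state();go(s,[.5243,.0607,.1141],204.4);print(np.round(s["wrist_torque"],2))
c=robot.read_camera("scene");pickle.dump(c,open("c5.pkl","wb"))
M=R.from_rotvec(s["orientation"]).as_matrix()
overlay(c,s["tool_pos"],np.degrees(np.arctan2(M[1,0],M[0,0])),"pics/o2.png",(270,170,100,75),8)
E
```

```text
tcp [0.5091 0.0556 0.117 ] xang -155.45 z [-0.002  0.001 -1.   ] open 0.0238 F [-2.4  3.8 -6.4] grip 60.04822075366974 t 9.92
shift [-16.   -1.6   2.9] turn 0.15
[0.65 0.86 0.4 ]
```

View pics/o2.png

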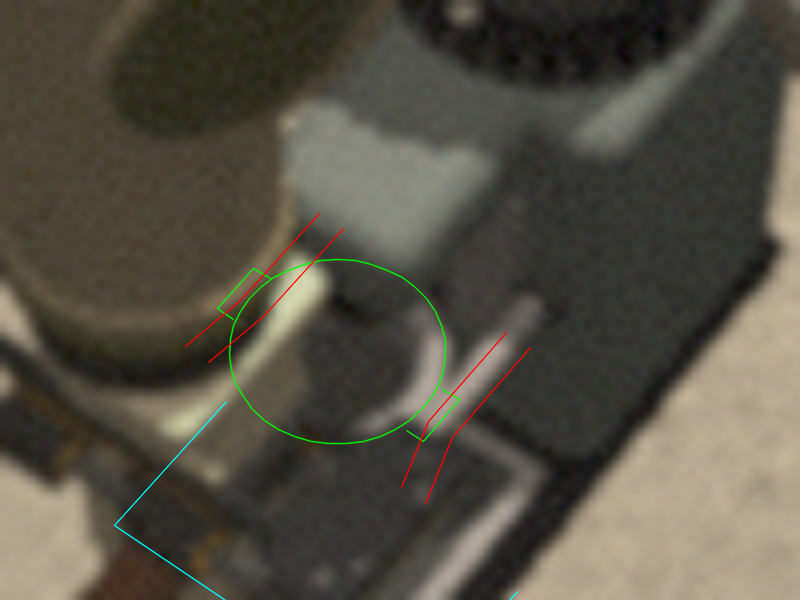

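The scene picture shows the rim between the bars with the right ear at the right bar, at about crop (435,390). The force reading shows the right bar pushing the holder to the left with about 4.5 N. I'll ease left and watch the force.

Emit:
play_rows(
  deltas=[0,1,0,0,0,0,1,0,0,0,0,0,0,0,0,0,0,0,0,0],
)

```text
t: 10.3
tool_pos: [0.5092, 0.0564, 0.1179]
orientation: [-0.666, 3.069, -0.001]
force: [-1.4, 1.0, -5.2]
opening: 0.0237
gripper_force: 60.0
```

```bash
python3 - <<'E'
from plant import robot
from ov import *
s=robot.read_state();go(s,[.5243,.0607,.1141],204.4);T=R.from_rotvec(s["orientation"]);print("tool F",T.inv().apply(s["force"]),"M",T.inv().apply(s["wrist_torque"]))
c=robot.read_camera("wrist");pickle.dump(c,open("c6.pkl","wb"))
x,y,w,h,k=220,285,200,75,4
I=cv2.resize(c["pixels"][y:y+h,x:x+w],None,fx=k,fy=k,interpolation=cv2.INTER_CUBIC)
I=np.clip(I*1.6,0,255).astype(np.uint8);J=I.copy()
def fr(o,a,m):
    m=np.array(m)/1000.;a=np.radians(a);C,S=np.cos(a),np.sin(a)
    return np.c_[o[0]+C*m[:,0]-S*m[:,1],o[1]+S*m[:,0]+C*m[:,1],o[2]+m[:,2]]
def ln(P,col):
    cv2.polylines(J,[np.round((proj(c,P,True)-[x,y]+.5)*k).astype(int)],False,col,1,cv2.LINE_AA)
M=T.as_matrix();a=np.degrees(np.arctan2(M[1,0],M[0,0]))+180;o=s["tool_pos"]+[.093*np.cos(np.radians(a)),.093*np.sin(np.radians(a)),-.0131]
th=np.linspace(0,2*np.pi,40);ln(fr(o,a,np.c_[36*np.cos(th),36*np.sin(th),33+0*th]),(0,255,0))
for q in(1,-1):
    ln(fr(o,a,[[-10,q*36,31],[-10,q*43,31],[10,q*43,31],[10,q*36,31]]),(0,255,0))
    for i in(34.5,44.5):ln(fr([.609,.0992,.125],24.4,[[10,q*i,0],[-14,q*i,0],[-37,q*(i+6),-6]]),(0,0,255))
cv2.imwrite("pics/w3.png",np.vstack([I,J]))
E
```

```text
tcp [0.5092 0.0564 0.1179] xang -155.5 z [ 0.001 -0.    -1.   ] open 0.0237 F [-1.4  1.  -5.2] grip 59.98549997806549 t 10.3
shift [-15.5  -2.4   3.8] turn 0.1
tool F [0.86248485 1.46797179 5.22688269] M [-0.38270092  0.50330961 -0.10079599]
```

View pics/w3.png

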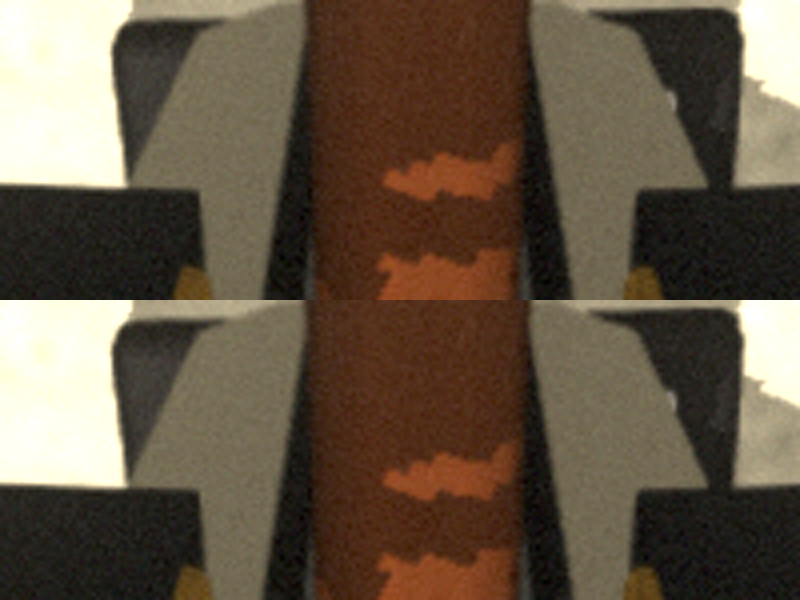

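The last picture shows only the handle between the fingers; the fork is hidden. From here I go by force: the side load dropped to 1.5 N after 2 mm, so I'll feel for the left bar and centre between the two.

Emit:
play_rows(
  deltas=[0,1,0,0,0,0,0,0,0,0,0,0,0,0,0,0,0,0,0,0],
)

```text
t: 10.68
tool_pos: [0.5089, 0.0574, 0.118]
orientation: [-0.666, 3.069, -0.001]
force: [-0.2, -0.7, -3.7]
opening: 0.0236
gripper_force: 60.0
```

Emit:
play_rows(
  deltas=[0,1,0,0,0,0,1,0,0,0,0,0,0,0,0,0,0,0,0,0],
)

```text
t: 11.02
tool_pos: [0.5077, 0.0594, 0.1176]
orientation: [-0.667, 3.07, -0.0]
force: [0.4, 0.5, -3.2]
opening: 0.0241
gripper_force: 60.0
```

Emit:
play_rows(
  deltas=[0,1,0,0,0,0,1,0,0,0,0,0,0,0,0,0,0,0,0,0],
)

```text
t: 11.35
tool_pos: [0.5068, 0.0613, 0.1176]
orientation: [0.667, -3.07, -0.0]
force: [0.4, -0.2, -4.1]
opening: 0.0237
gripper_force: 60.0
```

Emit:
play_rows(
  deltas=[0,1,0,0,0,0,0,0,0,0,0,0,0,0,0],
)

```text
t: 11.6
tool_pos: [0.5065, 0.0621, 0.1177]
orientation: [-0.667, 3.07, -0.0]
force: [0.8, -0.3, -4.0]
opening: 0.0234
gripper_force: 60.0
```

Emit:
play_rows(
  deltas=[0,1,0,0,0,0,0,0,0,0,0,0,0,0,0],
)

```text
t: 11.85
tool_pos: [0.5061, 0.0627, 0.1177]
orientation: [-0.666, 3.07, -0.001]
force: [0.6, -3.0, -4.0]
opening: 0.0238
gripper_force: 60.0
```

```bash
python3 - <<'E'
from plant import robot
from ov import *
s=robot.read_state();go(s,[.5243,.0607,.1141],204.4);T=R.from_rotvec(s["orientation"]);print("tool F",T.inv().apply(s["force"]),"M",T.inv().apply(s["wrist_torque"]))
c=robot.read_camera("scene");pickle.dump(c,open("c7.pkl","wb"));c5=pickle.load(open("c5.pkl","rb"))
# image motion of ear/rim patch (right side) since c5
a=cv2.cvtColor(c5["pixels"],cv2.COLOR_BGR2GRAY);b=cv2.cvtColor(c["pixels"],cv2.COLOR_BGR2GRAY)
np.set_printoptions(linewidth=250)
print(a[205:232,314:346:1]);print(b[205:232,314:346:1])
E
```

```text
tcp [0.5061 0.0627 0.1177] xang -155.5 z [ 0. -0. -1.] open 0.0238 F [ 0.6 -3.  -4. ] grip 60.00879406929016 t 11.85
shift [-15.7  -9.4   3.6] turn 0.1
tool F [ 0.68622298 -2.98048452  3.99831067] M [0.37534576 0.40618628 0.24965872]
[[ 53  52  61  54  53  52  60  57  55  49  41  45  59  65  63  61  62  60  60  55  43  44  42  48  50  48  48  49  52  53  52  55]
 [ 51  57  51  50  56  54  53  56  59  48  31  45  50  62  65  62  61  63  61  55  50  53  51  46  47  46  52  49  49  54  47  50]
 [ 42  46  47  49  47  54  50  55  66  61  46  41  59  62  64  56  63  65  58  58  67  81  83  65  47  48  41  49  54  53  49  52]
 [ 29  37  45  50  51  52  54  71  85  82  59  49  52  62  63  61  61  60  61  67  85  93  94  76  40  40  41  49  49  54  47  51]
 [ 28  32  38  40  46  59  67  83  97  96  76  57  56  61  58  63  64  58  69  80  92  98  85  66  51  37  38  50  54  53  48  52]
 [ 37  38  39  50  56  57  65  83  91 100  93  68  58  57  62  56  61  64  76  87  94  94  81  57  41  42  50  49  54  44  51  48]
 [ 51  47  52  55  60  63  62  74  85 106 114  96  61  52  55  60  69  81  96  9
[... 5509 characters left out ...]
 61  41  29  35  33  45  48  51  49  42  26]
 [ 52  53  54  51  54  53  52  56  56  54  48  53  51  51  49  45  55  65  81  91  90  88  69  44  31  25  31  35  21  32  27  31]
 [ 54  51  53  55  47  59  62  50  53  44  42  53  49  48  45  45  51  52  59  73  90  94  92  73  45  26  20  22  34  29  33  56]
 [ 55  53  50  47  55  67  73  57  49  41  43  53  48  49  48  53  52  49  46  66  89  98  98  78  50  30  21  33  25  26  51  97]
 [ 51  55  50  55  57  69  68  49  47  45  51  54  48  49  48  42  42  53  58  77  94  98  91  65  36  22  33  27  29  46  81 133]
 [ 54  51  54  51  56  58  51  55  65  59  55  49  47  51  52  48  51  51  77 100 116 106  83  51  34  33  28  25  35  70 119 153]]
```

The left bar is felt at 9.4 mm and the right bar at about 2.5 mm. That is 7 mm of play, which matches 69 − 62 mm. I'll centre between them, then lower the ears onto the bars.

Emit:
play_rows(
  deltas=[0,-1.5,0,0,0,0,-1.5,0,0,0,0,-0.7,0,0,0,0,0,0,0,0,0,0,0,0,0,0,0,0,0,0],
)

```text
t: 12.4
tool_pos: [0.5075, 0.0597, 0.1176]
orientation: [0.667, -3.07, -0.0]
force: [0.6, -0.5, -4.7]
opening: 0.0234
gripper_force: 60.0
```

Emit:
play_rows(
  deltas=[0,0,1,0,0,0,0,1,0,0,0,0,0,0,0,0,0,0,0,0,0,0,0,0,0],
)

```text
t: 12.82
tool_pos: [0.5075, 0.0597, 0.1156]
orientation: [0.667, -3.07, -0.0]
force: [0.3, -0.4, -3.7]
opening: 0.0236
gripper_force: 60.0
```

Emit:
play_rows(
  deltas=[0,0,1,0,0,0,0,0,0,0,0,0,0,0,0,0,0,0,0,0],
)

```text
t: 13.15
tool_pos: [0.5076, 0.0597, 0.1146]
orientation: [0.667, -3.07, -0.0]
force: [-0.1, -0.3, -4.2]
opening: 0.0231
gripper_force: 60.0
```

```bash
cat > st.py <<'E'
from plant import robot
from h import *
s=robot.read_state();go(s,[.5243,.0607,.1141],204.4);T=R.from_rotvec(s["orientation"]);print("tool F",np.round(T.inv().apply(s["force"]),2),"M",np.round(T.inv().apply(s["wrist_torque"]),2))
E
python3 st.py
```

```text
tcp [0.5076 0.0597 0.1146] xang -155.49 z [-0.  0. -1.] open 0.0231 F [-0.1 -0.3 -4.2] grip 59.98143017292023 t 13.15
shift [-15.7  -6.    0.5] turn 0.11
tool F [ 0.16 -0.21  4.17] M [-0.07  0.33 -0.01]
```

Emit:
play_rows(
  deltas=[0,0,1,0,0,0,0,0,0,0,0,0,0,0,0,0,0,0,0,0],
)

```text
t: 13.48
tool_pos: [0.5077, 0.0596, 0.114]
orientation: [-0.667, 3.07, -0.0]
force: [-2.3, -0.5, 0.2]
opening: 0.0236
gripper_force: 60.0
```

Emit:
play_rows(
  deltas=[0,0,1,0,0,0,0,0,0,0,0,0,0,0,0,0,0,0,0,0],
)

```text
t: 13.82
tool_pos: [0.5078, 0.0596, 0.1131]
orientation: [-0.667, 3.069, -0.0]
force: [-4.9, -1.8, 4.5]
opening: 0.0235
gripper_force: 60.0
```

```bash
python3 st.py
```

```text
tcp [0.5078 0.0596 0.1131] xang -155.49 z [ 0.001 -0.    -1.   ] open 0.0235 F [-4.9 -1.8  4.5] grip 59.985222816467285 t 13.82
shift [-15.4  -5.8  -1. ] turn 0.11
tool F [ 5.18  0.36 -4.46] M [-0.12  0.33  0.01]
```

The ears touch down at TCP z ≈ 0.114, as predicted. I'll ease off 0.8 mm so they ride lightly, then slide in slowly.

Emit:
play_rows(
  deltas=[0,0,-0.8,0,0,-1,0,0,0,0,-1,0,0,0,0,-1,0,0,0,0,0,0,0,0,0,0,0,0,0,0],
)

```text
t: 14.32
tool_pos: [0.5104, 0.0609, 0.1134]
orientation: [-0.667, 3.07, -0.0]
force: [-2.4, -1.7, 2.8]
opening: 0.0236
gripper_force: 60.0
```

```bash
python3 st.py
```

```text
tcp [0.5104 0.0609 0.1134] xang -155.49 z [ 0. -0. -1.] open 0.0236 F [-2.4 -1.7  2.8] grip 59.984028339385986 t 14.32
shift [-12.5  -5.9  -0.7] turn 0.11
tool F [ 2.85 -0.56 -2.77] M [-0.05  0.29  0.02]
```

Emit:
play_rows(
  deltas=[-1,0,0,0,0,-1,0,0,0,0,-1,0,0,0,0,0,0,0,0,0,0,0,0,0,0],
)

```text
t: 14.73
tool_pos: [0.5131, 0.0621, 0.1135]
orientation: [-0.667, 3.07, -0.0]
force: [-3.6, -2.3, 2.0]
opening: 0.0238
gripper_force: 60.0
```

```bash
python3 st.py
```

```text
tcp [0.5131 0.0621 0.1135] xang -155.49 z [ 0.  0. -1.] open 0.0238 F [-3.6 -2.3  2. ] grip 59.984169602394104 t 14.73
shift [-9.6 -6.  -0.6] turn 0.11
tool F [ 4.2  -0.59 -2.01] M [-0.02  0.3  -0.01]
```

Emit:
play_rows(
  deltas=[-1,0,-0.3,0,0,-1,0,0,0,0,-1,0,0,0,0,0,0,0,0,0,0,0,0,0,0],
)

```text
t: 15.15
tool_pos: [0.5153, 0.0632, 0.1135]
orientation: [0.667, -3.069, 0.0]
force: [-5.4, -3.4, 3.8]
opening: 0.0234
gripper_force: 60.0
```

```bash
python3 st.py
```

```text
tcp [0.5153 0.0632 0.1135] xang -155.49 z [-0.001 -0.    -1.   ] open 0.0234 F [-5.4 -3.4  3.8] grip 59.984411001205444 t 15.15
shift [-7.1 -6.  -0.6] turn 0.11
tool F [ 6.34 -0.81 -3.76] M [-0.04  0.68  0.03]
```

Emit:
play_rows(
  deltas=[-1,0,0,0,0,-1,0,0,0,0,-1,0,0,0,0,0,0,0,0,0,0,0,0,0,0],
)

```text
t: 15.57
tool_pos: [0.5176, 0.0643, 0.1135]
orientation: [0.666, -3.068, 0.0]
force: [-7.6, -2.8, 4.9]
opening: 0.0239
gripper_force: 60.0
```

```bash
python3 st.py
```

```text
tcp [0.5176 0.0643 0.1135] xang -155.5 z [-0.002 -0.001 -1.   ] open 0.0239 F [-7.6 -2.8  4.9] grip 59.98468995094299 t 15.57
shift [-4.6 -6.  -0.7] turn 0.1
tool F [ 8.13  0.58 -4.92] M [ 0.04  0.99 -0.04]
```

Emit:
play_rows(
  deltas=[-1,0,0,0,0,-1,0,0,0,0,-1,0,0,0,0,0,0,0,0,0,0,0,0,0,0],
)

```text
t: 15.98
tool_pos: [0.52, 0.0653, 0.1134]
orientation: [0.666, -3.067, 0.001]
force: [-10.9, -5.5, 6.1]
opening: 0.0237
gripper_force: 60.0
```

```bash
python3 st.py
```

```text
tcp [0.52   0.0653 0.1134] xang -155.5 z [-0.003 -0.001 -1.   ] open 0.0237 F [-10.9  -5.5   6.1] grip 59.98539090156555 t 15.98
shift [-2.  -6.  -0.7] turn 0.1
tool F [12.19 -0.54 -6.05] M [-0.05  1.2  -0.07]
```

The push force mixes bar friction with the switch spring. I'll take the weight off the bars briefly to read the spring alone.

Emit:
play_rows(
  deltas=[0,0,-0.5,0,0,0,0,-0.4,0,0,0,0,0,0,0,0,0,0,0,0],
)

```text
t: 16.32
tool_pos: [0.5203, 0.0657, 0.1139]
orientation: [0.666, -3.068, -0.0]
force: [-5.2, -3.5, 1.4]
opening: 0.0236
gripper_force: 60.0
```

```bash
python3 st.py
```

```text
tcp [0.5203 0.0657 0.1139] xang -155.49 z [-0.002 -0.    -1.   ] open 0.0236 F [-5.2 -3.5  1.4] grip 59.98376905918121 t 16.32
shift [-1.6 -6.2 -0.2] turn 0.11
tool F [ 6.2  -1.02 -1.37] M [-0.03  0.75  0.01]
```

Emit:
play_rows(
  deltas=[0,0,-0.4,0,0,0,0,-0.4,0,0,0,0,0,0,0,0,0,0,0,0],
)

```text
t: 16.65
tool_pos: [0.5204, 0.0657, 0.1146]
orientation: [0.666, -3.068, -0.0]
force: [-4.2, -1.9, -2.5]
opening: 0.0236
gripper_force: 60.0
```

```bash
python3 st.py
```

```text
tcp [0.5204 0.0657 0.1146] xang -155.5 z [-0.002 -0.    -1.   ] open 0.0236 F [-4.2 -1.9 -2.5] grip 59.98274803161621 t 16.65
shift [-1.5 -6.2  0.5] turn 0.1
tool F [ 4.64 -0.02  2.46] M [-0.04  0.95  0.03]
```

With the weight off the bars the spring reads about 4.5 N, so the travel is around 7 mm, in line with the model. I'll go on gently.

Emit:
play_rows(
  deltas=[-1,0,0,0,0,0,0,0,0,0,-1,0,0,0,0,0,0,0,0,0,0,0,0,0,0,0,0,0,0,0],
)

```text
t: 17.15
tool_pos: [0.5221, 0.0665, 0.1146]
orientation: [0.666, -3.068, -0.0]
force: [-5.9, -2.6, -3.1]
opening: 0.0232
gripper_force: 60.0
```

```bash
python3 st.py
```

```text
tcp [0.5221 0.0665 0.1146] xang -155.49 z [-0.002 -0.    -1.   ] open 0.0232 F [-5.9 -2.6 -3.1] grip 59.98223125934601 t 17.15
shift [ 0.4 -6.2  0.5] turn 0.11
tool F [6.47 0.12 3.06] M [-0.03  1.04  0.06]
```

Emit:
play_rows(
  deltas=[-1,0,0,0,0,0,0,0,0,0,0,0,0,0,0,0,0,0,0,0],
)

```text
t: 17.48
tool_pos: [0.5229, 0.0669, 0.1146]
orientation: [0.666, -3.068, -0.0]
force: [-5.8, -3.8, -2.2]
opening: 0.0231
gripper_force: 60.0
```

```bash
python3 st.py
```

```text
tcp [0.5229 0.0669 0.1146] xang -155.49 z [-0.002 -0.    -1.   ] open 0.0231 F [-5.8 -3.8 -2.2] grip 59.98210251331329 t 17.48
shift [ 1.4 -6.2  0.5] turn 0.11
tool F [ 6.84 -1.02  2.24] M [-0.04  1.15  0.03]
```

Emit:
play_rows(
  deltas=[-0.6,0,0,0,0,0,0,0.3,0,0,0,0,0.3,0,0,0,0,0.2,0,0,0,0,0,0,0,0,0,0,0,0,0,0,0,0,0],
)

```text
t: 18.07
tool_pos: [0.5237, 0.0672, 0.1141]
orientation: [0.666, -3.068, -0.0]
force: [-6.2, -3.4, -1.2]
opening: 0.0237
gripper_force: 60.0
```

```bash
python3 st.py
```

```text
tcp [0.5237 0.0672 0.1141] xang -155.49 z [-0.002 -0.    -1.   ] open 0.0237 F [-6.2 -3.4 -1.2] grip 59.98237431049347 t 18.07
shift [ 2.2 -6.2  0. ] turn 0.11
tool F [ 7.05 -0.52  1.2 ] M [-0.06  1.05 -0.03]
```

The switch is pressed about 10 mm and the ears are resting on the bars. Now I hold.

Emit:
play_rows(
  deltas=[0,0,0.2,0,0,0,0,0,0,0,0,0,0,0,0,0,0,0,0,0,0,0,0,0,0,0,0,0,0,0,0,0,0,0,0,0,0,0,0,0,0,0,0,0,0,0,0,0,0,0],
)

```text
t: 18.9
tool_pos: [0.5238, 0.0672, 0.114]
orientation: [0.666, -3.068, -0.0]
force: [-6.7, -2.3, -0.9]
opening: 0.0236
gripper_force: 60.0
```

Emit:
play_rows(
  deltas=[0,0,0,0,0,0,0,0,0,0,0,0,0,0,0,0,0,0,0,0,0,0,0,0,0,0,0,0,0,0,0,0,0,0,0,0,0,0,0,0,0,0,0,0,0,0,0,0,0,0],
)

```text
t: 19.73
tool_pos: [0.5238, 0.0672, 0.114]
orientation: [0.667, -3.068, -0.0]
force: [-6.2, -3.4, 0.1]
opening: 0.0233
gripper_force: 60.0
```

Emit:
play_rows(
  deltas=[0,0,0,0,0,0,0,0,0,0,0,0,0,0,0,0,0,0,0,0,0,0,0,0,0,0,0,0,0,0,0,0,0,0,0,0,0,0,0,0,0,0,0,0,0,0,0,0,0,0],
)

```text
t: 20.57
tool_pos: [0.5238, 0.0672, 0.114]
orientation: [0.666, -3.068, -0.0]
force: [-6.3, -2.5, -0.5]
opening: 0.0233
gripper_force: 60.0
```

Emit:
play_rows(
  deltas=[0,0,0,0,0,0,0,0,0,0,0,0,0,0,0,0,0,0,0,0,0,0,0,0,0,0,0,0,0,0,0,0,0,0,0,0,0,0,0,0,0,0,0,0,0,0,0,0,0,0],
)

```text
t: 21.4
tool_pos: [0.5238, 0.0672, 0.114]
orientation: [0.667, -3.068, -0.0]
force: [-6.7, -3.4, -0.5]
opening: 0.0236
gripper_force: 60.0
```

Emit:
play_rows(
  deltas=[0,0,0,0,0,0,0,0,0,0,0,0,0,0,0,0,0,0,0,0,0,0,0,0,0,0,0,0,0,0,0,0,0,0,0,0,0,0,0,0,0,0,0,0,0,0,0,0,0,0],
)

```text
t: 22.23
tool_pos: [0.5238, 0.0672, 0.114]
orientation: [0.667, -3.068, -0.0]
force: [-4.8, -3.0, -0.1]
opening: 0.0236
gripper_force: 60.0
```

```bash
python3 st.py
```

```text
tcp [0.5238 0.0672 0.114 ] xang -155.49 z [-0.002 -0.    -1.   ] open 0.0236 F [-4.8 -3.  -0.1] grip 59.98269259929657 t 22.23
shift [ 2.2 -6.2 -0.1] turn 0.11
tool F [ 5.59 -0.78  0.13] M [-0.07  1.02  0.03]
```

Bar friction could be hiding part of the spring force. I'll push 1 mm more for margin and hold again.

Emit:
play_rows(
  deltas=[-0.5,0,0,0,0,0,0,0,0,0,-0.5,0,0,0,0,0,0,0,0,0,0,0,0,0,0,0,0,0,0,0,0,0,0,0,0,0,0,0,0,0],
)

```text
t: 22.9
tool_pos: [0.5243, 0.0674, 0.1139]
orientation: [0.666, -3.067, 0.0]
force: [-9.4, -4.2, 0.7]
opening: 0.0235
gripper_force: 60.0
```

```bash
python3 st.py
```

```text
tcp [0.5243 0.0674 0.1139] xang -155.49 z [-0.003 -0.001 -1.   ] open 0.0235 F [-9.4 -4.2  0.7] grip 59.98315751552582 t 22.9
shift [ 2.8 -6.1 -0.2] turn 0.11
tool F [10.29  0.02 -0.68] M [-0.01  1.34 -0.09]
```

Emit:
play_rows(
  deltas=[0,0,0,0,0,0,0,0,0,0,0,0,0,0,0,0,0,0,0,0,0,0,0,0,0,0,0,0,0,0,0,0,0,0,0,0,0,0,0,0,0,0,0,0,0,0,0,0,0,0],
)

```text
t: 23.73
tool_pos: [0.5242, 0.0675, 0.1139]
orientation: [0.666, -3.067, 0.0]
force: [-8.5, -3.1, 1.1]
opening: 0.0233
gripper_force: 60.0
```

Emit:
play_rows(
  deltas=[0,0,0,0,0,0,0,0,0,0,0,0,0,0,0,0,0,0,0,0,0,0,0,0,0,0,0,0,0,0,0,0,0,0,0,0,0,0,0,0,0,0,0,0,0,0,0,0,0,0],
)

```text
t: 24.57
tool_pos: [0.5243, 0.0674, 0.1139]
orientation: [0.666, -3.067, 0.0]
force: [-9.5, -3.9, 1.3]
opening: 0.0237
gripper_force: 60.0
```

Emit:
play_rows(
  deltas=[0,0,0,0,0,0,0,0,0,0,0,0,0,0,0,0,0,0,0,0,0,0,0,0,0,0,0,0,0,0,0,0,0,0,0,0,0,0,0,0,0,0,0,0,0,0,0,0,0,0],
)

```text
t: 25.4
tool_pos: [0.5243, 0.0675, 0.1139]
orientation: [0.666, -3.067, 0.0]
force: [-9.5, -3.1, 1.1]
opening: 0.0234
gripper_force: 60.0
```

Emit:
play_rows(
  deltas=[0,0,0,0,0,0,0,0,0,0,0,0,0,0,0,0,0,0,0,0,0,0,0,0,0,0,0,0,0,0,0,0,0,0,0,0,0,0,0,0,0,0,0,0,0,0,0,0,0,0],
)

```text
t: 26.23
tool_pos: [0.5243, 0.0674, 0.1139]
orientation: [0.666, -3.067, 0.0]
force: [-9.2, -4.6, 1.4]
opening: 0.0236
gripper_force: 60.0
```

```bash
python3 st.py
```

```text
tcp [0.5243 0.0674 0.1139] xang -155.49 z [-0.003 -0.001 -1.   ] open 0.0236 F [-9.2 -4.6  1.4] grip 59.98312711715698 t 26.23
shift [ 2.8 -6.1 -0.2] turn 0.11
tool F [10.29 -0.32 -1.42] M [-0.07  1.3  -0.06]
```

The stop was met gently at 12 mm, with about 10 N total. I'll back off 0.8 mm to about 11.5 mm and hand in.

Emit:
play_rows(
  deltas=[0.8,0,0,0,0,0,0,0,0,0,0,0,0,0,0,0,0,0,0,0,0,0,0,0,0,0,0,0,0,0,0,0,0,0,0,0,0,0,0,0],
)

```text
t: 26.9
tool_pos: [0.5239, 0.0673, 0.114]
orientation: [0.667, -3.068, -0.0]
force: [-6.7, -3.0, -0.3]
opening: 0.0239
gripper_force: 60.0
```

```bash
python3 st.py; python3 -c "
from plant import robot
print(robot.close_job())"
```

```text
tcp [0.5239 0.0673 0.114 ] xang -155.49 z [-0.002 -0.    -1.   ] open 0.0239 F [-6.7 -3.  -0.3] grip 59.98260498046875 t 26.9
shift [ 2.4 -6.2 -0.1] turn 0.11
tool F [7.31 0.03 0.36] M [-0.08  1.06 -0.03]
the job is handed in; nothing more can be done
None
```

I handed the job in at 26.9 s with the handle still gripped, the ears on the fork's bars, and the switch pressed an estimated 11 mm or so of its 12 mm for more than 8 s; that travel comes from force and position readings, because the cameras could not see the paddle.

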